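# Shut and lock the slide cabinet

### The job

Shut up the small bench-top slide cabinet for the night: with the fingertips, push both open drawers fully home, and only then push the upright tab of the lock bar on its top all the way to the left (seen from the front of the cabinet), so that the bar's tongues stand in front of the drawers. Only push: do not grip the tab or the drawer fronts, and do not knock or move the small bottles, the beaker and the timer on and round the cabinet.

Things in the scene. Friction and masses are not known exactly. Their poses are not given: they have to be found in the camera images.
- slide_cabinet: Low grey cabinet fixed on the worktop, 280 wide (y) x 140 deep (x) x 70 high. Origin on the worktop under the middle of the front face (x = 0); x points into the cabinet, away from the robot, y to its left seen from the front, z up. Narrow drawer at y = 36 to 128, centre post 8 to 36, wide drawer -112 to 8, right post -140 to -112.
- drawer_narrow (a joint): How far the narrow (left) drawer stands out, m: 0 fully home (front flush with the cabinet's face), 0.08 at most; starts 0.02 to 0.06. It slides along the cabinet's x, stays where it is left, and needs about 2 N plus 8 N per m/s. Stops dead at 0. No latch, no handle.
- drawer_wide (a joint): The same for the wide (right) drawer.
- lock_bar (a joint): How far the lock bar is slid to the left (cabinet's +y), m: starts 0 to 0.005 (tongues before the posts), 0.045 at the end stop (locked). Needs about 2 N, stays where left, no latch. Two steel keepers, 14 wide, up to z = 86, hold it down on the cabinet's top at y = -95 and 100.
- narrow_front (a point): Middle of the outer face of the narrow drawer's white front; moves with the drawer; axes as the cabinet's. The front is 89 wide, 50 high (z = 11 to 61 over the worktop, point at 36), 12 thick and flat, with a thin card holder standing out under 2 mm.
- wide_front (a point): The same for the wide drawer: its front is 117 wide, 50 high, 12 thick.
- tab (a point): Middle of the lock bar's upright black tab, 12 (x) x 20 (y) x 30 (z): point 95 over the worktop, top at 110; axes as the cabinet's. It stands on the steel bar along the cabinet's top front edge (x = 0 to 14, top at z = 81, 244 long). Two tongues 16 wide hang from the bar 11 mm out before the front face down to z = 47: one below the tab, one 148 to its right.
- dropper_a: Small clear bottle with a white ribbed cap, 33 across, 62 high, standing loose on the rear of the cabinet's top, to the right. Origin in the middle of its underside. To be left alone.
- dropper_b: Such a bottle, 34 across, 62 high, on the rear of the cabinet's top, left of the middle. Origin in the middle of its underside. To be left alone.
- bottle: White-capped round bottle, 60 across, 94 high, on the worktop just left of the cabinet's front. Origin in the middle of its underside. To be left alone.
- beaker: Small glass beaker, 46 across, 58 high, on the worktop just right of the cabinet's front. Origin in the middle of its underside. To be left alone.
- timer: Flat lab timer, 62 x 66 x 20, lying on the worktop in front of the cabinet, towards the right. Origin in the middle of its underside. To be left alone.

How it is judged:
By the outcome, as a careful person would: the job done as asked, in the order asked, and still so for the second after the job is handed in, with the robot touching nothing.
It also fails if it takes over 48 s, if anything falls off the work surface, if the arm or the gripper's body presses on something with over 40 N, if the wrist force passes 120 N, or if a joint passes its speed limit or range.

### The arm

A 6-joint arm with a two-finger parallel gripper is mounted at the origin on a cart in front of the work surface, level with it; the furniture and walls round the work are solid. World frame = base frame: x ahead of the robot, y to its left, z up, the work surface at z = 0. Lengths are in m, angles in rad, forces in N, time in s.
With the tool pointing down it reaches from about 0.4 to 0.925 m from the base axis. Payload 12.5 kg.
Tool frame: the origin (TCP) lies between the finger pads; the fingertips stand 8 mm ahead of it and the grasp point (between the pads) lies 11 mm behind it; z points along the fingers, y is the line along which they close (so a half turn about z gives the same grasp; the last joint's range is limited). The gripper opens to 95 mm and grips with 3 to 60 N. Pads are 20 mm wide; open, the fingers measure 119 mm over their backs; the gripper's body (75 mm by 180 mm) begins 59 mm behind the grasp point.
Start: joints at [-1.384, 0.491, 1.559, -0, 1.092, -0.106], TCP at [0.18, -0.598, 0.223] pointing down, gripper open.
Joint ranges: [-3.1, 3.1], [-0.84, 2.19], [0.05, 2.79], [-1.13, 4.28], [0.06, 2.93], [-2.69, 2.69]. Speed limits (rad/s): [2.22, 2.22, 2.79, 3.14, 3.14, 3.14].

### API

Orientations are given as a unit quaternion [w, x, y, z].
In Python, from plant import arm, imaging gives the robot as it stands.
- The arm moves only by the shell command python3 -m inch 'ROWS' [FORCE]. ROWS is a JSON object of lists of equal length, an entry for each row: "linear": the shift along the world's x, y, z in m, a list of three; "turn": the turn, a rotation vector about the world's x, y, z in rad, a list of three; "gripper": the finger opening in m, from 0 to 0.0951. In form: {"linear": [[x, y, z], ...], "turn": [[rx, ry, rz], ...], "gripper": [gripper, ...]}. A call has 1 to 12 rows; each row shifts and turns the commanded pose from where the row before left it; what a row does not reach is not made up. A row lasts 1/10 s, in which the tool goes at most 50 mm and 8.59 degrees, less where a joint would pass 70% of its speed; a pose out of reach is approached as far as the arm can. A call is refused whole if a number of a shift passes 0.05 or a number of a turn 0.15, either way. A call with a gripper value outside its range is refused whole. The fingers move at their own pace and stop on an object; FORCE is the grip in N (left out, the last holds). Time passes only in rows, so rows that do not move let the fingers close. It gives the time, the measured TCP pose, the force, the opening and the grip force at its end, in the units of the state.
- arm.sense(): the state, without advancing time (a new reading comes with each control period).
- imaging.read_camera(name): name is "scene" or "top" or "wrist"; returns the picture (420x560x3 uint8, red, green, blue); there is no depth.
- imaging.calibration(name): a dict with "mtx" (3x3 intrinsics, pixels), "R" (3x3) and "t" (3): a world point X has camera coordinates R X + t. Camera axes: x right, y down, z forward; pixel columns grow to the right and rows downward; lengths in m; the calibration is good to about 2 mm. A picture is of the moment at which its call begins: read the wrist's pose just before it. calibration takes no time and is no camera call; for the wrist camera it gives the pose at the moment of the call.
- arm.hand_in(): hands the job in; it is judged then, once.
The state is a dict: "time": time; "qpos": joint angles; "dq": joint speeds; "joint_efforts": joint torques, N m; "eef_pos": TCP position; "orientation": TCP orientation; "ft_force": force on the tool from outside, world axes, zero at the start; "moment": the same for the moment, N m; "grip_width": finger opening in m; "finger_force": force on a finger pad.
Only numpy, scipy, OpenCV 4.12 (cv2) and the standard library are available. Lean on these libraries where they do the work, as an engineer would, in place of code of your own. Each camera call takes 0.05 s, during which the arm holds its last target. There are 200 camera calls.

## Working session

There is one attempt and no reset: what is moved stays moved. The work goes in short steps, Python scripts to look and compute and a shell command to move; the robot and the scene stay as the last step left them, time stands still between calls to the robot, and variables do not carry over. Pictures are saved under pics/ and viewed, at most 10 in all, crops included, and the job is handed in when it is done.

```bash
mkdir -p pics
cat > h.py <<'E'
import numpy as np, cv2
from plant import arm, imaging
def snap(n,f):
    im=imaging.read_camera(n); cv2.imwrite('pics/'+f,im[:,:,::-1]); return im
def ray(n,px,z,c=None):
    c=c or imaging.calibration(n); R=np.array(c['R']);t=np.array(c['t'])
    o=-R.T@t; d=R.T@np.linalg.inv(np.array(c['mtx']))@np.array([px[0],px[1],1.])
    return o+d*(z-o[2])/d[2]
def proj(n,X):
    c=imaging.calibration(n); p=np.array(c['mtx'])@(np.array(c['R'])@np.array(X)+np.array(c['t'])); return p[:2]/p[2]
E
python3 - <<'E'
from h import *
snap('top','top1.png'); snap('scene','scene1.png')
for n in('top','scene'):
    c=imaging.calibration(n);print(n,-np.array(c['R']).T@np.array(c['t']),np.array(c['R']).round(2).tolist())
s=arm.sense();print(s['time'],s['eef_pos'],s['orientation'],s['grip_width'])
E
```

```text
top [0.35318218 0.01376492 1.21278487] [[0.02, -1.0, -0.02], [-0.99, -0.02, -0.17], [0.17, 0.02, -0.99]]
scene [0.09843912 0.5208114  0.72757606] [[-0.75, -0.66, -0.02], [-0.44, 0.52, -0.73], [0.49, -0.54, -0.68]]
0.1 [ 0.18038195 -0.59817713  0.22210892] [-5.21350235e-04  9.89300659e-01  1.45890141e-01 -2.61040471e-05] 0.09517942294509964
```

View pics/top1.png

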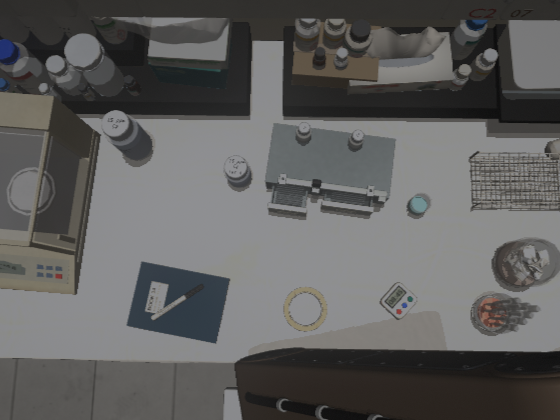

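View pics/scene1.png

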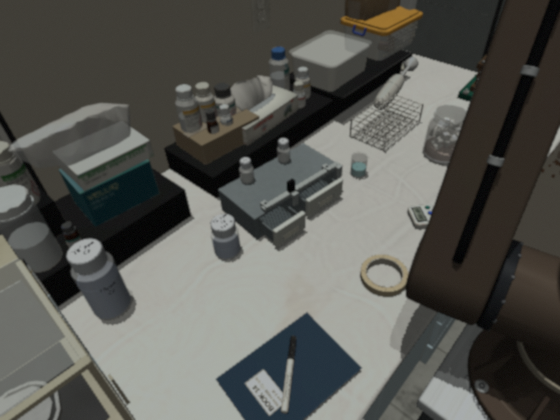

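The top view shows the cabinet at about px (267–395, 125–212). Both drawers are open, the tab is near (316,186), the droppers at (304,131) and (357,138), the bottle at (236,168), the beaker at (418,205) and the timer at (399,300). The scene view agrees. I'll enlarge the cabinet in both views.

Run:
```python
from h import *
a=cv2.imread('pics/top1.png')[110:225,255:405]; b=cv2.imread('pics/scene1.png')[140:260,205:355]
f=lambda i:cv2.convertScaleAbs(cv2.resize(i,None,fx=5,fy=5,interpolation=cv2.INTER_CUBIC),alpha=1.5)
cv2.imwrite('pics/topc.png',f(a));cv2.imwrite('pics/scenec.png',f(b))
```

```text
(no output)
```

View pics/topc.png

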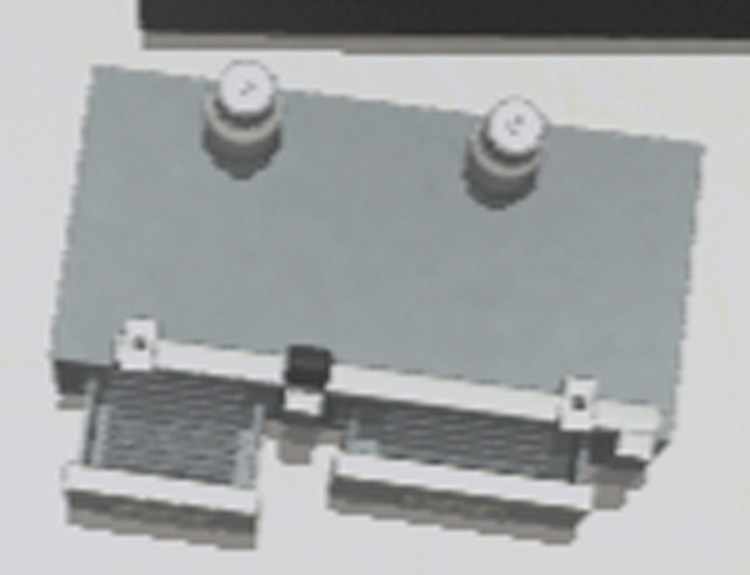

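View pics/scenec.png

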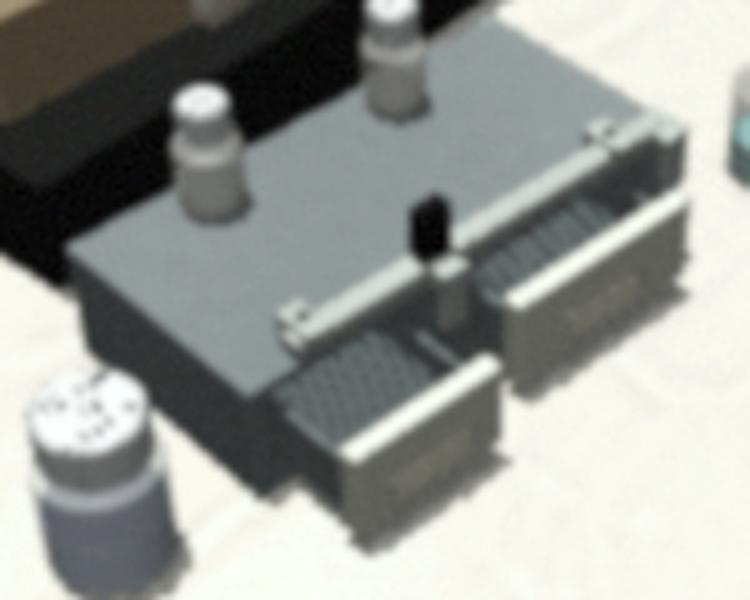

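The crop shows these corners, in enlarged pixels:
- Cabinet top: (93,66), (704,146), (52,358).
- Narrow front's top outer edge: (65,487)–(257,512).
- Wide front's top outer edge: (330,477)–(588,508).
- Tab top: about (309,358).

```bash
cat >> h.py <<'E'
def T(u,v,z): return ray('top',(u/5+255-.4,v/5+110-.4),z)
E
python3 - <<'E'
from h import *
bl,br,fl=T(93,66,.07),T(704,146,.07),T(52,358,.07)
print(bl,br,fl,np.linalg.norm(br-bl),np.linalg.norm(fl-bl))
yl=(bl-br)[:2];a=np.arctan2(-yl[0],yl[1]);
v=(bl-fl)[:2];print('yaw',a,np.arctan2(v[1],v[0]))
ex=np.array([np.cos(a),np.sin(a)]);ey=np.array([-ex[1],ex[0]])
c=(bl+br)[:2]/2; o=c-.14*ex; o2=fl[:2]-.14*ey; print('origin',o,o2)
o=(o+o2)/2
L=lambda p:[round(float((p[:2]-o)@ex),4),round(float((p[:2]-o)@ey),4)]
for n,u,v,z in[('nL',65,487,.061),('nR',257,512,.061),('wL',330,477,.061),('wR',588,508,.061),('tab',309,360,.11),('dropa',517,125,.132),('dropb',247,88,.132),('barR',660,420,.081),('keepL',139,343,.086),('keepR',579,402,.086)]:
    p=T(u,v,z);print(n,p[:2].round(4),L(p))
for n,px,z in[('bottle',(236,164),.094),('beaker',(418,204),.058),('timer',(399,300),.02)]:
    p=ray('top',px,z);print(n,p[:2].round(3),L(p))
# scene check of tab top
for n,u,v,z in[('nL',343,460,.061),('nR',500,365,.061),('wL',512,305,.061),('wR',688,200,.061),('tab',432,203,.11),('corner fl',248,395,.07)]:
    p=ray('scene',(u/5+205-.4,v/5+140-.4),z);print('S',n,p[:2].round(4),L(p))
E
```

```text
[0.74808514 0.058432   0.07      ] [ 0.71394473 -0.21926665  0.07      ] [0.61106123 0.0738376  0.07      ] 0.27978939098774336 0.1378872138045601
yaw -0.12232666714033623 -0.11195989123310368
origin [ 0.59206109 -0.06333427] [ 0.59397818 -0.06511624]
nL [0.554 0.067] [-0.0548, 0.1255]
nR [ 0.544  -0.0191] [-0.0541, 0.0388]
wL [ 0.5605 -0.0516] [-0.0338, 0.0085]
wR [ 0.5483 -0.1667] [-0.0319, -0.1072]
tab [ 0.6029 -0.0394] [0.0068, 0.0258]
dropa [ 0.7026 -0.1268] [0.1164, -0.0487]
dropb [ 0.7176 -0.0107] [0.1172, 0.0683]
barR [ 0.5848 -0.1956] [0.0078, -0.1314]
keepL [0.6148 0.0346] [0.0096, 0.1008]
keepR [ 0.5913 -0.1593] [0.0098, -0.0946]
bottle [0.644 0.138] [0.0255, 0.2066]
beaker [ 0.567 -0.269] [-0.0009, -0.2069]
timer [ 0.354 -0.231] [-0.2167, -0.1947]
S nL [0.5572 0.0726] [-0.0523, 0.1315]
S nR [ 0.543  -0.0163] [-0.0555, 0.0415]
S wL [ 0.5644 -0.0509] [-0.03, 0.0098]
S wR [ 0.5468 -0.165 ] [-0.0336, -0.1056]
S tab [ 0.602  -0.0391] [0.0058, 0.0261]
S corner fl [0.6099 0.0764] [-0.0004, 0.1417]
```

The measured sizes check out: 280 × 138 for the cabinet, keepers at y = 0.101 and −0.095, bar end −0.131. The cabinet is at (0.593, −0.064) with yaw −0.12. The narrow drawer is 54 mm out, the wide one 33 mm, and the tab is at y = 0.026. Next I move in front of the narrow drawer with the fingers closed.

```bash
python3 -m inch '{"linear":[[0.016,0.031,0],[0.016,0.031,0],[0.016,0.031,0],[0.016,0.031,0],[0.016,0.031,0],[0.016,0.031,0],[0.016,0.031,0],[0.016,0.031,0],[0.016,0.031,0],[0.016,0.031,0]],"turn":[[0,0,-0.04],[0,0,-0.04],[0,0,-0.04],[0,0,-0.04],[0,0,-0.04],[0,0,-0.04],[0,0,-0.04],[0,0,-0.04],[0,0,-0.04],[0,0,-0.055]],"gripper":[0,0,0,0,0,0,0,0,0,0]}' 20
python3 -m inch '{"linear":[[0.017,0.032,0],[0.017,0.032,0],[0.017,0.032,0],[0.017,0.032,0],[0.017,0.032,0],[0.017,0.032,0],[0.017,0.032,0],[0.017,0.032,0],[0.017,0.032,0],[0.017,0.032,0],[0,0,0],[0,0,0]],"turn":[[0,0,0],[0,0,0],[0,0,0],[0,0,0],[0,0,0],[0,0,0],[0,0,0],[0,0,0],[0,0,0],[0,0,0],[0,0,0],[0,0,0]],"gripper":[0,0,0,0,0,0,0,0,0,0,0,0]}'
```

```text
time: 1.1
eef_pos: [0.3408, -0.287, 0.2226]
orientation: [-0.0, 0.998, -0.062, -0.0]
ft_force: [0.6, -0.5, 0.3]
grip_width: 0.0207
finger_force: 0.0
time: 2.3
eef_pos: [0.5102, 0.0321, 0.2222]
orientation: [0.0, 0.998, -0.06, -0.0]
ft_force: [-0.2, -0.3, 0.6]
grip_width: 0.0003
finger_force: 0.0
```

```bash
python3 -m inch '{"linear":[[0,-0.002,-0.03],[0,-0.002,-0.03],[0,-0.002,-0.03],[0,0,-0.03],[0,0,-0.03],[0,0,-0.022],[0,0,0]],"turn":[[0,0,0],[0,0,0],[0,0,0],[0,0,0],[0,0,0],[0,0,0],[0,0,0]],"gripper":[0,0,0,0,0,0,0]}'
python3 -m inch '{"linear":[[0.006,-0.0007,0],[0.006,-0.0007,0],[0.006,-0.0007,0],[0.006,-0.0007,0],[0.006,-0.0007,0],[0.006,-0.0007,0],[0.006,-0.0007,0],[0.006,-0.0007,0]],"turn":[[0,0,0],[0,0,0],[0,0,0],[0,0,0],[0,0,0],[0,0,0],[0,0,0],[0,0,0]],"gripper":[0,0,0,0,0,0,0,0]}'
python3 - <<'E'
from h import *
snap('wrist','w1.png')
E
```

```text
time: 3.0
eef_pos: [0.5088, 0.0246, 0.0486]
orientation: [0.0, 0.998, -0.062, -0.002]
ft_force: [0.6, 0.6, -0.3]
grip_width: 0.0004
finger_force: 0.0
time: 3.8
eef_pos: [0.5588, 0.02, 0.0506]
orientation: [0.0, 0.998, -0.061, -0.0]
ft_force: [-2.9, 0.5, 1.8]
grip_width: 0.0005
finger_force: 1.2
```

View pics/w1.png

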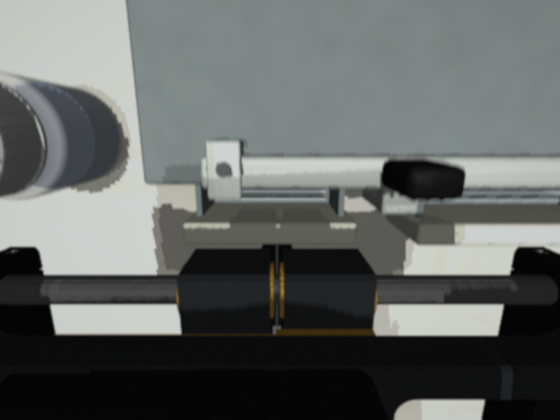

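The wrist view shows the closed fingers (col 180–375, row 245–330) pressing on the middle of the narrow front (row 235), clear of the tab and the bottle. I'll keep pushing.

```bash
python3 -m inch '{"linear":[[0.006,-0.0007,0],[0.006,-0.0007,0],[0.006,-0.0007,0],[0.006,-0.0007,0],[0.004,-0.0005,0]],"turn":[[0,0,0],[0,0,0],[0,0,0],[0,0,0],[0,0,0]],"gripper":[0,0,0,0,0]}'
python3 -m inch '{"linear":[[0.0015,-0.0002,0],[0.0015,-0.0002,0]],"turn":[[0,0,0],[0,0,0]],"gripper":[0,0]}'
python3 -m inch '{"linear":[[0.0015,-0.0002,0],[0.0015,-0.0002,0]],"turn":[[0,0,0],[0,0,0]],"gripper":[0,0]}'
```

```text
time: 4.35
eef_pos: [0.587, 0.0166, 0.0505]
orientation: [0.0, 0.998, -0.061, -0.0]
ft_force: [-2.6, -1.6, -1.3]
grip_width: 0.0005
finger_force: 1.1
time: 4.55
eef_pos: [0.5894, 0.0163, 0.0505]
orientation: [0.0, 0.998, -0.061, -0.0]
ft_force: [-1.4, -0.3, -1.1]
grip_width: 0.0008
finger_force: 1.1
time: 4.75
eef_pos: [0.5907, 0.0161, 0.0506]
orientation: [-0.0, 0.998, -0.061, -0.002]
ft_force: [-15.7, 0.6, 9.2]
grip_width: 0.0005
finger_force: 7.8
```

```bash
python3 -m inch '{"linear":[[0.001,0,0],[0,0,0]],"turn":[[0,0,0],[0,0,0]],"gripper":[0,0]}'
python3 -m inch '{"linear":[[-0.015,0.002,0],[-0.03,0.004,0],[-0.03,0.004,0],[0,0,0]],"turn":[[0,0,0],[0,0,0],[0,0,0],[0,0,0]],"gripper":[0,0,0,0]}'
```

```text
time: 4.95
eef_pos: [0.5907, 0.0161, 0.0506]
orientation: [0.0, 0.998, -0.061, -0.003]
ft_force: [-15.5, -0.6, 8.4]
grip_width: 0.0003
finger_force: 7.6
time: 5.35
eef_pos: [0.5157, 0.0264, 0.0509]
orientation: [-0.0, 0.998, -0.061, -0.001]
ft_force: [0.5, -0.0, -1.1]
grip_width: 0.0002
finger_force: 0.0
```

```bash
python3 -m inch '{"linear":[[-0.004,-0.0328,0],[-0.004,-0.0328,0],[-0.004,-0.0328,0],[-0.004,-0.0328,0],[0,0,0]],"turn":[[0,0,0],[0,0,0],[0,0,0],[0,0,0],[0,0,0]],"gripper":[0,0,0,0,0]}'
python3 -m inch '{"linear":[[0.012,-0.0015,0],[0.012,-0.0015,0],[0.01,-0.0012,0],[0.006,-0.0007,0],[0.006,-0.0007,0],[0.006,-0.0007,0],[0.006,-0.0007,0],[0.006,-0.0007,0],[0.006,-0.0007,0]],"turn":[[0,0,0],[0,0,0],[0,0,0],[0,0,0],[0,0,0],[0,0,0],[0,0,0],[0,0,0],[0,0,0]],"gripper":[0,0,0,0,0,0,0,0,0]}'
python3 - <<'E'
from h import *
p=np.array(arm.sense()['eef_pos'])-[.593,-.0642,0];print(p[0]*.9925-p[1]*.122,p[0]*.122+p[1]*.9925)
E
```

```text
time: 5.85
eef_pos: [0.5035, -0.1087, 0.051]
orientation: [0.0, 0.998, -0.063, 0.001]
ft_force: [0.7, -0.1, -0.4]
grip_width: 0.0007
finger_force: 0.0
time: 6.75
eef_pos: [0.5727, -0.1137, 0.0505]
orientation: [-0.0, 0.998, -0.061, -0.0]
ft_force: [-1.5, 1.9, -1.0]
grip_width: 0.0007
finger_force: 1.2
-0.014088493534948093 -0.05157121383909409
```

```bash
python3 -m inch '{"linear":[[0.0015,-0.0002,0],[0.0015,-0.0002,0]],"turn":[[0,0,0],[0,0,0]],"gripper":[0,0]}'
python3 -m inch '{"linear":[[0.001,0,0],[0.001,0,0],[0,0,0]],"turn":[[0,0,0],[0,0,0],[0,0,0]],"gripper":[0,0,0]}'
```

```text
time: 6.95
eef_pos: [0.5747, -0.1141, 0.0506]
orientation: [-0.0, 0.998, -0.061, -0.001]
ft_force: [-11.9, 1.1, 6.3]
grip_width: 0.0003
finger_force: 5.5
time: 7.25
eef_pos: [0.5747, -0.114, 0.0507]
orientation: [-0.0, 0.998, -0.061, -0.003]
ft_force: [-15.7, -0.3, 9.1]
grip_width: 0.0008
finger_force: 8.0
```

The wide drawer is home too. I retreat, rise, go over to the right of the tab, and check.

```bash
python3 -m inch '{"linear":[[-0.012,0.0015,0],[-0.02,0.0025,0],[0,0,0.04],[0,0,0.05],[0.018,0.0085,0],[0.018,0.0085,0],[0.017,0.0085,0],[0,0,0]],"turn":[[0,0,0],[0,0,0],[0,0,0],[0,0,0],[0,0,0],[0,0,0],[0,0,0],[0,0,0]],"gripper":[0,0,0,0,0,0,0,0]}'
python3 - <<'E'
from h import *
p=np.array(arm.sense()['eef_pos'])-[.593,-.0642,0];print(p[0]*.9925-p[1]*.122,p[0]*.122+p[1]*.9925)
a=snap('top','top2.png')[:,:,::-1];b=snap('wrist','w2.png')[:,:,::-1];s=snap('scene','s2.png')[:,:,::-1]
f=lambda i:cv2.convertScaleAbs(cv2.resize(i,(400,300),interpolation=cv2.INTER_CUBIC),alpha=1.4)
cv2.imwrite('pics/m2.png',np.vstack([np.hstack([f(a[110:225,255:408]),f(s[140:260,195:355])]),np.hstack([f(b),f(s)])]))
E
```

```text
time: 8.05
eef_pos: [0.6002, -0.0842, 0.141]
orientation: [0.0, 0.998, -0.061, 0.001]
ft_force: [-0.5, 0.3, 1.2]
grip_width: 0.0006
finger_force: 0.0
0.009559097602173171 -0.018968948182131472
```

View pics/m2.png

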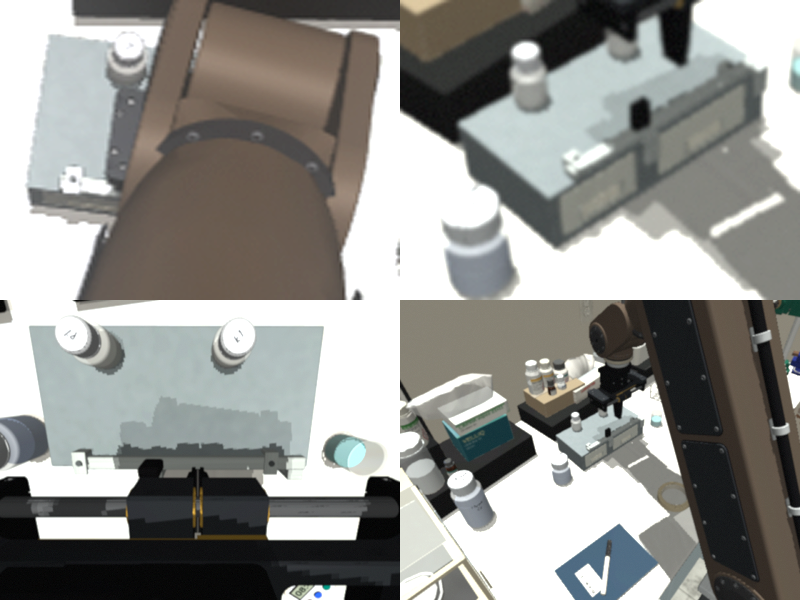

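The picture shows both drawers flush and the tab free to the left of the fingers, with nothing disturbed. Now I go down and push left.

```bash
python3 -m inch '{"linear":[[-0.003,0,-0.02],[0,0,-0.018],[0,0,-0.007],[0,0,0]],"turn":[[0,0,0],[0,0,0],[0,0,0],[0,0,0]],"gripper":[0,0,0,0]}'
python3 -m inch '{"linear":[[0.0007,0.006,0],[0.0007,0.006,0],[0.0007,0.006,0],[0.0007,0.006,0],[0.0007,0.006,0]],"turn":[[0,0,0],[0,0,0],[0,0,0],[0,0,0],[0,0,0]],"gripper":[0,0,0,0,0]}'
python3 -m inch '{"linear":[[0.0007,0.006,0],[0.0007,0.006,0],[0.0007,0.006,0]],"turn":[[0,0,0],[0,0,0],[0,0,0]],"gripper":[0,0,0]}'
python3 - <<'E'
from h import *
p=np.array(arm.sense()['eef_pos'])-[.593,-.0642,0];print(p[0]*.9925-p[1]*.122,p[0]*.122+p[1]*.9925)
E
```

```text
time: 8.6
eef_pos: [0.5948, -0.0849, 0.095]
orientation: [-0.0, 0.998, -0.061, -0.001]
ft_force: [0.4, -0.3, 0.9]
grip_width: 0.0003
finger_force: 0.0
time: 9.1
eef_pos: [0.5991, -0.054, 0.096]
orientation: [0.0, 0.998, -0.061, 0.0]
ft_force: [-0.5, -2.0, 1.0]
grip_width: 0.0003
finger_force: 1.2
time: 9.4
eef_pos: [0.6012, -0.0362, 0.0959]
orientation: [0.0, 0.998, -0.061, 0.0]
ft_force: [0.3, -2.5, 2.7]
grip_width: 0.0007
finger_force: 1.3
0.0047556865242611625 0.028772040250545434
```

```bash
python3 -m inch '{"linear":[[0.0007,0.006,0],[0.0007,0.006,0],[0.0003,0.0025,0]],"turn":[[0,0,0],[0,0,0],[0,0,0]],"gripper":[0,0,0]}'
python3 -m inch '{"linear":[[0.0002,0.0015,0],[0.0002,0.0015,0],[0.0002,0.0015,0]],"turn":[[0,0,0],[0,0,0],[0,0,0]],"gripper":[0,0,0]}'
python3 -m inch '{"linear":[[0.0001,0.001,0],[0.0001,0.001,0]],"turn":[[0,0,0],[0,0,0]],"gripper":[0,0]}'
```

```text
time: 9.7
eef_pos: [0.6029, -0.0215, 0.0957]
orientation: [0.0, 0.998, -0.061, 0.0]
ft_force: [0.8, -3.3, 1.5]
grip_width: 0.0003
finger_force: 1.2
time: 10.0
eef_pos: [0.6033, -0.0176, 0.0956]
orientation: [0.0, 0.998, -0.061, -0.0]
ft_force: [0.3, -2.9, 1.8]
grip_width: 0.0004
finger_force: 1.1
time: 10.2
eef_pos: [0.6035, -0.0156, 0.0956]
orientation: [0.0, 0.998, -0.061, -0.0]
ft_force: [-0.3, -2.9, 0.9]
grip_width: 0.0006
finger_force: 1.1
```

```bash
python3 -m inch '{"linear":[[0.0002,0.0015,0],[0.0001,0.001,0]],"turn":[[0,0,0],[0,0,0]],"gripper":[0,0]}'
python3 -m inch '{"linear":[[0.0001,0.001,0],[0.0001,0.001,0]],"turn":[[0,0,0],[0,0,0]],"gripper":[0,0]}'
```

```text
time: 10.4
eef_pos: [0.6037, -0.0149, 0.0957]
orientation: [0.001, 0.998, -0.061, -0.0]
ft_force: [-2.9, -20.2, 2.1]
grip_width: 0.0004
finger_force: 10.6
time: 10.6
eef_pos: [0.6037, -0.0146, 0.0957]
orientation: [0.002, 0.998, -0.061, -0.0]
ft_force: [-4.6, -32.7, 1.7]
grip_width: 0.0007
finger_force: 16.8
```

The bar is at its end stop: the force jumped at local y ≈ 0.050, where I expected it. Back off, lift, move clear and verify.

```bash
python3 -m inch '{"linear":[[-0.0006,-0.005,0],[-0.001,-0.01,0],[0,0,0.04],[0,0,0.05],[0,0,0.04],[-0.03,-0.04,0],[-0.03,-0.04,0],[-0.03,-0.04,0],[-0.03,-0.04,0],[-0.03,-0.04,0],[-0.03,-0.04,0],[0,0,0]],"turn":[[0,0,0],[0,0,0],[0,0,0],[0,0,0],[0,0,0],[0,0,0],[0,0,0],[0,0,0],[0,0,0],[0,0,0],[0,0,0],[0,0,0]],"gripper":[0,0,0,0,0,0,0,0,0,0,0,0]}'
python3 -m inch '{"linear":[[0,-0.045,0],[0,-0.045,0],[0,-0.045,0],[0,-0.045,0],[0,0,0],[0,0,0]],"turn":[[0,0,0],[0,0,0],[0,0,0],[0,0,0],[0,0,0],[0,0,0]],"gripper":[0,0,0,0,0,0]}'
python3 - <<'E'
from h import *
a=snap('top','top3.png')[:,:,::-1];s=snap('scene','s3.png')[:,:,::-1]
f=lambda i:cv2.convertScaleAbs(cv2.resize(i,(400,300),interpolation=cv2.INTER_CUBIC),alpha=1.4)
cv2.imwrite('pics/m3.png',np.vstack([cv2.convertScaleAbs(cv2.resize(a[115:210,255:408],(600,372),interpolation=cv2.INTER_CUBIC),alpha=1.5)]+[np.hstack([cv2.resize(f(s[140:260,195:355]),(300,225)),cv2.resize(f(a),(300,225))])]))
E
```

```text
time: 11.8
eef_pos: [0.4195, -0.2696, 0.2256]
orientation: [0.0, 0.998, -0.064, -0.0]
ft_force: [-0.5, -0.2, -0.3]
grip_width: 0.0006
finger_force: 0.0
time: 12.4
eef_pos: [0.4223, -0.446, 0.2248]
orientation: [-0.001, 0.998, -0.061, -0.0]
ft_force: [0.5, 0.8, -0.8]
grip_width: 0.0003
finger_force: 0.0
```

View pics/m3.png

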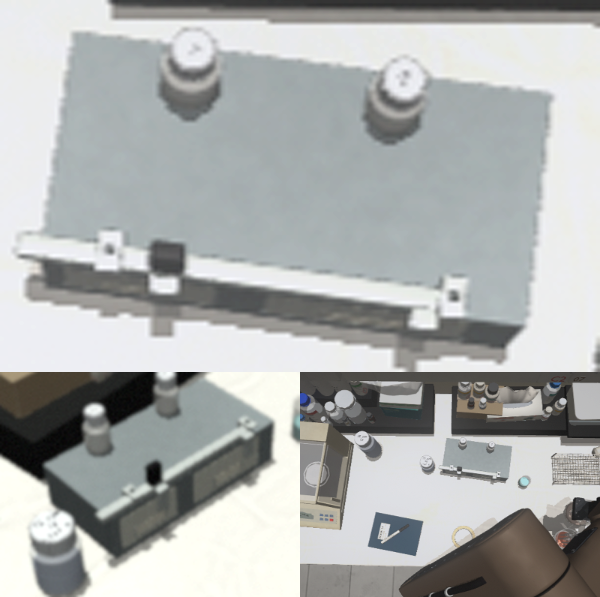

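The picture shows both drawers flush, the tab next to the left keeper at about (167,257) and the tongues in front of both drawers. The bottles and beaker haven't moved, and the arm is clear.

```bash
python3 -c "
from plant import arm
print(arm.hand_in())"
```

```text
the job is handed in; nothing more can be done
None
```

Both drawers were pushed fully home, then the lock bar was pushed left to its end stop; the last pictures show the bottles and beaker unmoved (the timer was out of view, behind the arm), and the job was handed in at about 12.5 s.

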